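# Take the citrus press apart for washing up

### The job

The limes are squeezed: strip the citrus press for the wash. Take off the clear cover, then the squeezing cone, then turn the sieve anticlockwise as far as its stop and lift it out of the jug without wrenching it, and set each of the three down (not dropped) the right way up, side by side and wholly on the black mat. The jug stays on its base, and everything else on the bar stays where it is.

Things in the scene. Friction and masses are not known exactly. Their poses are not given: they have to be found in the camera images.
- press_base: Motor base of the citrus press: a steel drum 138 mm across at the foot and 100 mm high, fixed to the bar; origin at the centre of its underside, z up along the common axis of all the press's parts. A steel drive shaft, 10.6 mm thick, stands on that axis up to 212 mm above the bar.
- jug_rim (a point): Centre of the mouth of the clear jug that sits on the base, 174 mm above the bar. The jug is 128 mm across (a flange 8 mm below the rim: 146 mm) and its white handle reaches 110 mm from the axis. It is fixed and stays. How it is turned on the base differs each time and is not given by this point.
- cover_knob (a point): Clear dome cover over the press: 141 mm across at the foot, 76 mm high, about 0.14 kg, with a white round knob on top, 24 mm across and 28 mm high. This point is the centre of the knob, 14 mm above the dome's top, 90 mm above the cover's lower edge. It sits loosely over the jug's rim (8 mm of overlap) and lifts straight up.
- cone_mid (a point): White ribbed squeezing cone, point up, 58 mm high: 60 mm across at the foot, 51 mm at 18 mm up, 40 mm at 39 mm up, rounded tip. This point is on its axis, half-way up, 29 mm above its foot. It stands loosely over the drive shaft under the cover, its foot 173 mm above the bar (level with the jug's rim); it reaches 39 mm down over the shaft and lifts straight up.
- sieve_grip (a point): White round sieve: an open bowl 98 mm across (113 mm over three small lugs at the rim), 33 mm deep, its inside 80 mm across at the 4 mm thick floor. A hollow upright grip post in its middle, 26 mm thick along this frame's x and 34 mm along its y, rises to 49 mm above the sieve's underside. This point is the middle of the post, on the axis, 26.5 mm above the underside.
- sieve_foot (a point): Centre of the sieve's underside, 127 mm above the bar when in the jug, the shaft passing freely through its post. Lugs under lips in the jug hold it down (3 mm of free lift). Turned anticlockwise seen from above it goes almost freely for 0.43 to 1.31 rad (differs each time), then meets a hard stop; there, or up to 0.1 rad before it, it lifts straight out.
- mat: Black ribbed rubber drying mat lying fixed on the bar, 300 mm along its x and 360 mm along its y, 8 mm thick; origin at the centre of its underside. A tumbler stands on the far half of it.
- tumbler: Glass tumbler drying upside down on the mat, 74 mm across, 95 mm high; origin at the centre of its lower side. Leave alone.
- shaker: Steel shaker tin standing upside down behind the press, 88 mm across at the bar, 135 mm high; origin at the centre of its lower side. Leave alone.
- bottle: Brown bottle behind the mat, 68 mm across, 230 mm high; origin at the centre of its underside. Leave alone.
- jigger: Steel double-cone measure in front of the press, 44 mm across, 78 mm high; origin at the centre of its underside. Leave alone.
- dice_cup: Dark dice cup, 84 mm across, 100 mm high; origin at the centre of its underside. Leave alone.

How it is judged:
On the way, in this order (a step that is already met when the one before it is completed fails the run):
1. the cover is set down on the mat, the right way up, still held when within 20 mm of it (z of cover_knob in the frame of mat between 0.092 and 0.118 m and angle between cover_knob's own z axis and vertical below 0.12 rad and x of cover_knob in the frame of mat between -0.088 and 0.088 m and y of cover_knob in the frame of mat between -0.118 and 0.118 m and contact force between the fingers and cover above 0.3 N), for 0.06 s.
2. the cone is set down on the mat, the right way up, still held when within 20 mm of it (z of cone_mid in the frame of mat between 0.031 and 0.057 m and angle between cone_mid's own z axis and vertical below 0.12 rad and x of cone_mid in the frame of mat between -0.122 and 0.122 m and y of cone_mid in the frame of mat between -0.152 and 0.152 m and contact force between the fingers and cone above 0.3 N), for 0.06 s.
3. the sieve is set down on the mat, the right way up, still held when within 20 mm of it (z of sieve_grip in the frame of mat between 0.0285 and 0.0545 m and angle between sieve_grip's own z axis and vertical below 0.12 rad and x of sieve_grip in the frame of mat between -0.1 and 0.1 m and y of sieve_grip in the frame of mat between -0.13 and 0.13 m and contact force between the fingers and sieve above 0.3 N), for 0.06 s.
At the end, for the whole second after the job is handed in: Cover, cone and sieve each stand upright (tilt under 0.12 rad), at rest, directly on the mat (height within 6 mm), wholly on it (at most about 6 mm over its edge); each was still held when within 20 mm of the mat, in the order cover, cone, sieve (z of cover_knob in the frame of mat between 0.092 and 0.104 m and angle between each of cover_knob, cone_mid, sieve_grip's own z axis and vertical below 0.12 rad and x of cover_knob in the frame of mat between -0.088 and 0.088 m and y of cover_knob in the frame of mat between -0.118 and 0.118 m and linear speed of each of cover, cone, sieve below 0.02 m/s and z of cone_mid in the frame of mat between 0.031 and 0.043 m and x of cone_mid in the frame of mat between -0.122 and 0.122 m and y of cone_mid in the frame of mat between -0.152 and 0.152 m and z of sieve_grip in the frame of mat between 0.0285 and 0.0405 m and x of sieve_grip in the frame of mat between -0.1 and 0.1 m and y of sieve_grip in the frame of mat between -0.13 and 0.13 m); the robot touches nothing.
It fails at once if something else on the bar is moved by more than 25 mm or knocked over (distance of any of tumbler, shaker, bottle, jigger, dice_cup from where it was at the start of the episode above 0.025 m or angle between any of tumbler, shaker, bottle, jigger, dice_cup's own z axis and vertical above 0.4 rad).
It fails at once if the sieve is wrenched: more than 35 N between it and the jug (contact force between sieve and press_jug above 35 N).
It also fails if it takes over 72 s, if anything falls off the work surface, if the arm or the gripper's body presses on something with over 40 N, if the wrist force passes 120 N, or if a joint passes its speed limit or range.

### The arm

A 6-joint arm with a two-finger parallel gripper is mounted at the origin on the work surface. World frame = base frame: x ahead of the robot, y to its left, z up, the work surface at z = 0. Lengths are in m, angles in rad, forces in N, time in s.
With the tool pointing down it reaches from about 0.4 to 0.825 m from the base axis. Payload 7 kg.
Tool frame: the origin (TCP) lies midway between the tips of the shut fingers; the grasp point (between the pads) lies ctrl.grip_depth behind it (ctrl.grip_depth is the distance from the TCP to the grasp point, in m); z points along the fingers, y is the line along which they close (so a half turn about z gives the same grasp; the last joint's range is limited). The gripper opens to 88 mm and grips with 3 to 60 N. Pads are 19 mm wide; open, the fingers measure 130 mm over their backs; the gripper's body (78 mm by 193 mm) begins 47 mm behind the grasp point.
Start: joints at [1.61, 0.359, 0.012, 0, -1.224, -0.288], TCP at [0.166, 0.654, 0.227] pointing down, gripper open.
Joint ranges: [-3.07, 3.07], [-1.43, 2.12], [-1.02, 1.25], [-3.03, 1.67], [-3.05, -0], [-3.03, 3.03]. Speed limits (rad/s): [2.39, 2.39, 3.01, 3.14, 3.14, 3.14].

### API

Orientations are given as a unit quaternion [x, y, z, w].
In Python, from workcell import ctrl gives the robot as it stands.
- The arm moves only by the shell command python3 -m handwheel 'ROWS' [FORCE]. ROWS is text: rows parted by semicolons, each of 7 numbers parted by spaces: the shift along the world's x, y, z scaled (see below), then the turn, a rotation vector about the world's x, y, z scaled (see below), then the opening, from -1 (shut) to 1 (fully open). In form: x y z rx ry rz jaw; .... A call has 1 to 20 rows; each row shifts and turns the commanded pose from where the row before left it; what a row does not reach is not made up. The controller multiplies each number of a shift by 0.05 m and each number of a turn by 180 degrees. A row lasts 1/8 s, in which the tool goes at most 62.5 mm and 10.7 degrees, less where a joint would pass 70% of its speed; a pose out of reach is approached as far as the arm can. A call with a number of a shift or a turn outside -1 to 1 is refused whole. A call with a gripper value outside its range is refused whole. The fingers move at their own pace and stop on an object; FORCE is the grip in N (left out, the last holds). Time passes only in rows, so rows that do not move let the fingers close. It gives the time, the measured TCP pose, the force, the opening and the grip force at its end, in the units of the state.
- ctrl.read_state(): the state, without advancing time (a new reading comes with each control period).
- ctrl.snapshot(name): name is "scene" or "top" or "wrist"; returns the picture (480x640x3 uint8, red, green, blue); there is no depth.
- ctrl.get_calibration(name): a dict with "camera_matrix" (3x3 intrinsics, pixels), "R" (3x3) and "t" (3): a world point X has camera coordinates R X + t. Camera axes: x right, y down, z forward; pixel columns grow to the right and rows downward; lengths in m; the calibration is good to about 2 mm. A picture is of the moment at which its call begins: read the wrist's pose just before it. get_calibration takes no time and is no camera call; for the wrist camera it gives the pose at the moment of the call.
- ctrl.job_done(): hands the job in; it is judged then, once.
The state is a dict: "clock": time; "joint_positions": joint angles; "qd": joint speeds; "joint_torque": joint torques, N m; "tool_pos": TCP position; "tcp_rot": TCP orientation; "force": force on the tool from outside, world axes, zero at the start; "wrist_torque": the same for the moment, N m; "width": finger opening in m; "grip_force": force on a finger pad.
Only numpy, scipy, OpenCV 4.12 (cv2) and the standard library are available. Lean on these libraries where they do the work, as an engineer would, in place of code of your own. Each camera call takes 0.05 s, during which the arm holds its last target. There are 200 camera calls.

## Working session

There is one attempt and no reset: what is moved stays moved. The work goes in short steps, Python scripts to look and compute and a shell command to move; the robot and the scene stay as the last step left them, time stands still between calls to the robot, and variables do not carry over. Pictures are saved under pics/ and viewed, at most 10 in all, crops included, and the job is handed in when it is done.

```bash
mkdir -p pics; cat > h.py <<'E'
import numpy as np, cv2
from workcell import ctrl
def snap(n,f):
    im=ctrl.snapshot(n); cv2.imwrite('pics/'+f,cv2.cvtColor(im,cv2.COLOR_RGB2BGR)); return im
def cal(n):
    c=ctrl.get_calibration(n); return [np.array(c[k],float) for k in('camera_matrix','R','t')]
def ray(n,u,v,z):
    K,R,t=cal(n); C=-R.T@t; d=R.T@np.linalg.solve(K,[u,v,1]); return C+d*(z-C[2])/d[2]
def proj(n,X):
    K,R,t=cal(n); p=K@(R@np.array(X,float)+t); return p[:2]/p[2]
E
python3 - <<'E'
from h import *
s=ctrl.read_state()
for k in s: print(k,np.round(s[k],3))
print(ctrl.grip_depth)
snap('top','top0.png');snap('scene','scene0.png')
for n in('top','scene'):
    K,R,t=cal(n);print(n,K[0,0],-R.T@t,R[2])
E
```

```text
clock 0.0
joint_positions [ 1.61   0.359  0.011 -0.    -1.224 -0.288]
qd [ 0.    -0.001 -0.001  0.     0.    -0.001]
joint_torque [-0.0000e+00 -5.8272e+01  2.9306e+01  6.9970e+00  7.0000e-03 -0.0000e+00]
tool_pos [0.166 0.654 0.226]
tcp_rot [ 0.992 -0.124 -0.     0.001]
force [-0.457  0.152  0.965]
wrist_torque [ 0.005 -0.004  0.033]
grip_force 0.0
width 0.088
0.0188
top 493.5042786118611 [0.35316318 0.0460663  1.04617617] [ 0.22275504 -0.01744897 -0.97471828]
scene 514.543034159513 [ 0.83410036 -0.41582844  0.9723881 ] [-0.29909191  0.47029078 -0.83028345]
```

View pics/top0.png

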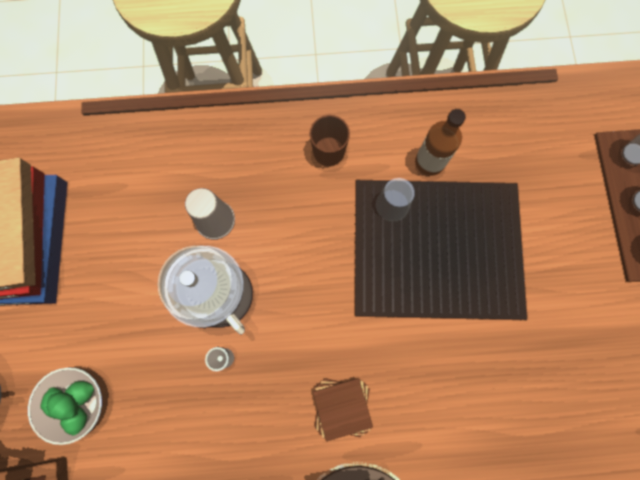

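View pics/scene0.png

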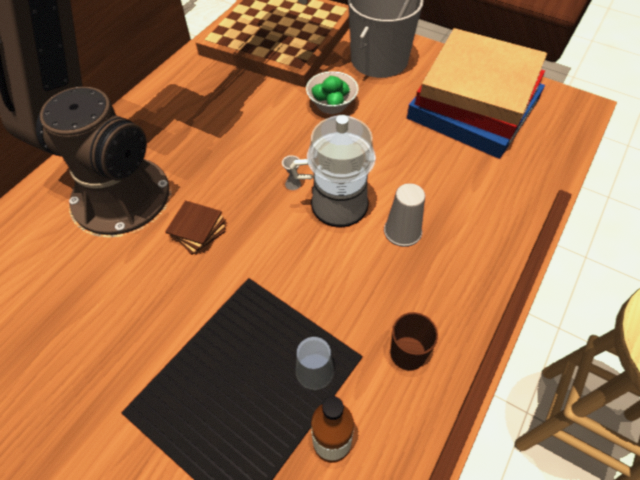

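Top view: knob at (188,279), mat corners at (357,182), (517,184), (526,317) and (355,315), tumbler on the far-left part of the mat, jigger at (218,359), shaker at (205,205) and handle at (235,324). Scene view: knob at (342,124).

```bash
python3 - <<'E'
from h import *
P=lambda *a:print(a[0],np.round(ray(*a[1:]),4))
P('knob top','top',188,279,.256);P('knob scene','scene',342,124,.256)
for p in[(357,182),(517,184),(526,317),(355,315)]:P('mat','top',*p,.008)
for p in[(249,280),(362,356),(124,411)]:P('mat sc','scene',*p,.008)
P('handle end','top',235,324,.13)
P('tumbler top','top',399,192,.103);P('tumbler sc','scene',314,349,.103)
P('jig','top',218,359,.078);P('shaker','top',202,204,.135);P('cup','top',330,135,.1);P('bottle','top',456,118,.23);P('coasters','top',342,408,.02)
im=cv2.imread('pics/top0.png');sc=cv2.imread('pics/scene0.png')
a=cv2.resize(im[225:385,120:280],(480,480),interpolation=3);b=cv2.resize(sc[90:240,270:420],(480,480),interpolation=3)[:, :300]
cv2.imwrite('pics/crop0.png',np.hstack([a,b]))
E
```

```text
knob top [0.4703 0.2504 0.256 ]
knob scene [0.4696 0.2494 0.256 ]
mat [ 0.6939 -0.0611  0.008 ]
mat [ 0.6624 -0.4126  0.008 ]
mat [ 0.3744 -0.3835  0.008 ]
mat [ 0.4055 -0.0301  0.008 ]
mat sc [ 0.4088 -0.0348  0.008 ]
mat sc [ 0.6992 -0.0601  0.008 ]
mat sc [ 0.3722 -0.3812  0.008 ]
handle end [0.3999 0.1988 0.13  ]
tumbler top [ 0.6355 -0.1329  0.103 ]
tumbler sc [ 0.6329 -0.1277  0.103 ]
jig [0.3396 0.2421 0.078 ]
shaker [0.6307 0.2525 0.135 ]
cup [ 0.7691 -0.0056  0.1   ]
bottle [ 0.7273 -0.2261  0.23  ]
coasters [0.2267 0.013  0.02  ]
```

View pics/crop0.png

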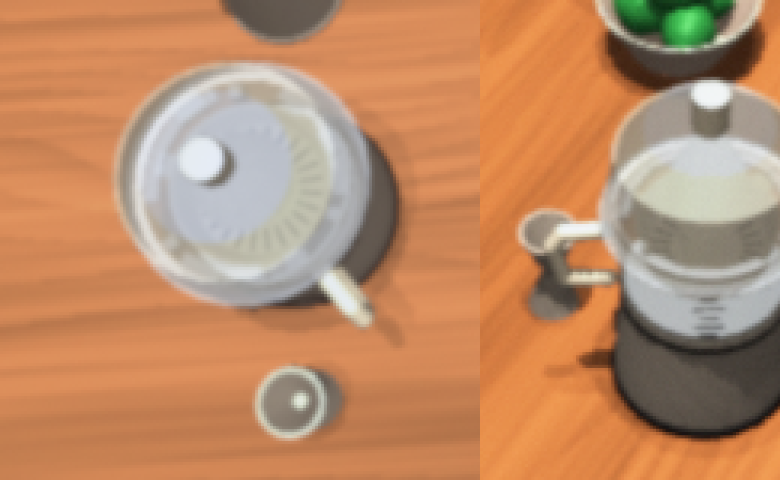

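Knob disc at crop pixel (203,160), which is top (187.7,278.3); in the scene image it is at (342.5,119.7). The handle points towards the robot and the mat. Refining at z = 0.27.

```bash
python3 - <<'E'
from h import *
a=ray('top',187.7,278.3,.27);b=ray('scene',342.5,119.7,.27);print(a,b)
m=np.array([ray('top',*p,.008)[:2] for p in[(357,182),(517,184),(526,317),(355,315)]])
c=m.mean(0);ex=(m[0]+m[1]-m[2]-m[3]);ex/=np.linalg.norm(ex);ey=np.array([-ex[1],ex[0]]);print(c,ex,np.arctan2(ex[1],ex[0]))
for n,q in dict(cover=(.05,-.105),cone=(-.1,-.11),sieve=(-.08,.06)).items():print(n,c+q[0]*ex+q[1]*ey)
for n,o in dict(tum=(.634,-.130),bot=(.727,-.226)).items(): print(n,ex@(o-c),ey@(o-c))
E
python3 -m handwheel '0 0 0.5 0 0 0 1;0 0 0.6 0 0 0 1;0.38 -0.5 0.4 0 0 0.003 1;0.38 -0.5 0.4 0 0 0.003 1;0.38 -0.5 0 0 0 0.003 1;0.38 -0.5 0 0 0 0.003 1;0.38 -0.5 0 0 0 0.003 1;0.38 -0.5 0 0 0 0.003 1;0.38 -0.5 0 0 0 0.003 1;0.38 -0.5 0 0 0 0.003 1;0.38 -0.5 0 0 0 0.003 1;0.38 -0.5 0 0 0 0.003 1;0.38 -0.5 0 0 0 0.003 1;0.38 -0.5 0 0 0 0.003 1;0.38 -0.5 0 0 0 0.003 1;0.38 -0.5 0 0 0 0.003 1;0.38 -0.5 0 0 0 0.003 1;0.38 -0.5 0 0 0 0.003 1;0 0 0 0 0 0 1;0 0 0 0 0 0 1' 20
```

```text
[0.46937037 0.24720491 0.27      ] [0.47159427 0.24722784 0.27      ]
[ 0.53406587 -0.22182364] [ 0.99460911 -0.1036953 ] -0.10388203771526933
cover [ 0.57290832 -0.33144236]
cone [ 0.42319847 -0.32086111]
sieve [ 0.46071886 -0.15385147]
tum 0.08987372049701163 0.10169132768770964
bot 0.19232711653098433 0.015852515713719994
clock: 2.6
tool_pos: [0.47, 0.2542, 0.3213]
tcp_rot: [0.999, -0.049, -0.0, 0.0]
force: [0.2, 0.5, -0.1]
width: 0.0877
grip_force: 0.0
```

```bash
python3 -m handwheel '0 -0.14 0 0 0 0 1;0 0 -0.3 0 0 0 1;0 0 -0.3 0 0 0 1;0 0 -0.3 0 0 0 1;0 0 -0.3 0 0 0 1;0 0 -0.28 0 0 0 1;0 0 0 0 0 0 1;0 0 0 0 0 0 -1;0 0 0 0 0 0 -1;0 0 0 0 0 0 -1;0 0 0 0 0 0 -1;0 0 0 0 0 0 -1;0 0 0 0 0 0 -1' 20
```

```text
clock: 4.22
tool_pos: [0.4702, 0.2472, 0.2476]
tcp_rot: [0.999, -0.049, 0.0, -0.0]
force: [-1.3, -0.2, 0.6]
width: 0.0333
grip_force: 0.0
```

```bash
python3 -m handwheel '0 0 0 0 0 0 -1;0 0 0 0 0 0 -1;0 0 0 0 0 0 -1;0 0 0.1 0 0 0 -1;0 0 0.1 0 0 0 -1' 20
```

```text
clock: 4.85
tool_pos: [0.4702, 0.2471, 0.2578]
tcp_rot: [0.999, -0.049, -0.0, 0.0]
force: [0.7, 0.1, -1.0]
width: 0.0233
grip_force: 20.0
```

```bash
python3 -m handwheel '0 0 0.3 0 0 0 -1;0 0 0.5 0 0 0 -1;0 0 0.5 0 0 0 -1;0 0 0.44 0 0 0 -1;0.05 -0.3 0 0 0 0 -1;0.1 -0.5 0 0 0 0 -1;0.1 -0.7 0 0 0 0 -1;0.1 -0.7 0 0 0 0 -1;0.1 -0.7 0 0 0 0 -1;0.1 -0.7 0 0 0 0 -1;0.1 -0.7 0 0 0 0 -1;0.1 -0.7 0 0 0 0 -1;0.2 -0.7 0 0 0 0 -1;0.2 -0.7 0 0 0 0 -1;0.2 -0.7 0 0 0 0 -1;0.2 -0.7 0 0 0 0 -1;0.2 -0.7 0 0 0 0 -1;0.2 -0.7 0 0 0 0 -1;0.1 -0.7 0 0 0 0 -1;0 -0.7 0 0 0 0 -1'
python3 -m handwheel '0 -0.6 0 0 0 0 -1;0 -0.3 0 0 0 0 -1;0 -0.1 0 0 0 0 -1;0 0 0 0 0 0 -1'
python3 - <<'E'
from h import *
snap('top','top1.png');snap('wrist','w1.png')
a=cv2.imread('pics/top1.png')[100:400,100:560];b=cv2.imread('pics/w1.png');b=cv2.resize(b,(400,300))[:,:340]
cv2.imwrite('pics/c1.png',np.hstack([a,b]))
E
```

```text
clock: 7.35
tool_pos: [0.5721, -0.2844, 0.3436]
tcp_rot: [0.999, -0.049, -0.001, -0.0]
force: [0.1, -1.4, -0.8]
width: 0.0232
grip_force: 20.0
clock: 7.85
tool_pos: [0.5726, -0.3325, 0.3445]
tcp_rot: [0.999, -0.049, -0.0, -0.0]
force: [0.7, -0.2, -1.1]
width: 0.0235
grip_force: 20.0
```

View pics/c1.png

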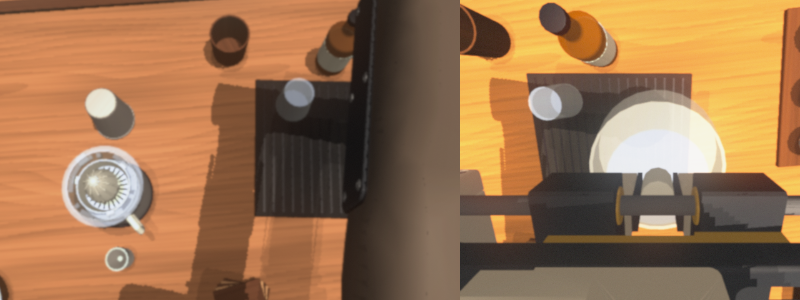

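The left part shows the cone exposed on the press. The right part shows the cover hanging upright over the mat, clear of the tumbler and bottle. Lowering it.

```bash
python3 -m handwheel '0 0 -0.4 0 0 0 -1;0 0 -0.6 0 0 0 -1;0 0 -0.6 0 0 0 -1;0 0 -0.6 0 0 0 -1;0 0 -0.6 0 0 0 -1;0 0 -0.6 0 0 0 -1;0 0 -0.5 0 0 0 -1;0 0 -0.3 0 0 0 -1;0 0 -0.2 0 0 0 -1;0 0 -0.2 0 0 0 -1;0 0 -0.15 0 0 0 -1;0 0 -0.1 0 0 0 -1;0 0 -0.1 0 0 0 -1;0 0 -0.1 0 0 0 -1;0 0 0 0 0 0 -1'
```

```text
clock: 9.82
tool_pos: [0.5725, -0.3327, 0.0916]
tcp_rot: [0.999, -0.049, -0.0, -0.0]
force: [-0.1, 0.1, -1.6]
width: 0.0235
grip_force: 20.0
```

```bash
python3 -m handwheel '0 0 -0.04 0 0 0 -1;0 0 -0.02 0 0 0 -1;0 0 -0.02 0 0 0 -1;0 0 0 0 0 0 -1'
```

```text
clock: 10.32
tool_pos: [0.5729, -0.3329, 0.0895]
tcp_rot: [0.999, -0.049, 0.0, 0.0]
force: [-2.5, 2.3, 8.0]
width: 0.0237
grip_force: 20.0
```

```bash
python3 -m handwheel '0 0 0 0 0 0 0.3;0 0 0 0 0 0 0.3;0 0 0 0 0 0 0.3;0 0 0 0 0 0 0.3;0 0 0.1 0 0 0 0.3;0 0 0.4 0 0 0 0.3;0 0 0.8 0 0 0 1;0 0 1 0 0 0 1;0 0 1 0 0 0 1;0 0 0.5 0 0 0 1'
python3 - <<'E'
from h import *
for n in('top','scene'): snap(n,n+'2.png')
a=cv2.imread('pics/top2.png')[235:345,145:255];b=cv2.imread('pics/scene2.png')[100:210,285:395]
cv2.imwrite('pics/c2.png',np.hstack([cv2.resize(x,(400,400),interpolation=3) for x in(a,b)]))
for n in('top','scene'):print(n,proj(n,(.470,.247,.231)),proj(n,(.470,.247,.174)))
E
```

```text
clock: 11.58
tool_pos: [0.5735, -0.3333, 0.2822]
tcp_rot: [0.999, -0.049, 0.002, 0.001]
force: [1.0, -0.1, 0.0]
width: 0.0863
grip_force: 0.0
top [193.99006982 280.95323309] [202.03624758 284.94507794]
scene [341.31213406 134.05563025] [340.74262732 153.79043735]
```

View pics/c2.png

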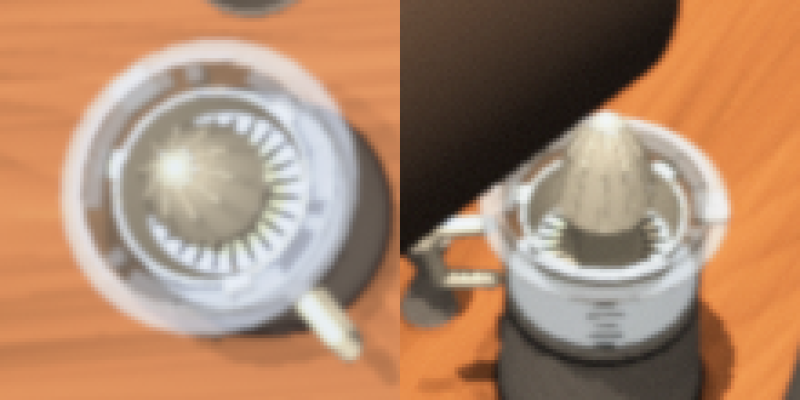

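The cone tip in the top view (192.9,281.2) agrees with the predicted axis to about 1 px, and the flange centre agrees too. Axis ≈ (0.470, 0.2475).

```bash
python3 -m handwheel '0 0.32 0.1 0 0 0 1;-0.1 0.6 0.1 0 0 0 1;-0.1 0.8 0 0 0 0 1;-0.1 0.8 0 0 0 0 1;-0.1 0.8 0 0 0 0 1;-0.2 0.8 0 0 0 0 1;-0.2 0.8 0 0 0 0 1;-0.2 0.8 0 0 0 0 1;-0.2 0.8 0 0 0 0 1;-0.2 0.8 0 0 0 0 1;-0.2 0.8 0 0 0 0 1;-0.2 0.8 0 0 0 0 1;-0.1 0.8 0 0 0 0 1;-0.1 0.8 0 0 0 0 1;-0.1 0.6 0 0 0 0 1;0 0.4 0 0 0 0 1;0 0.1 0 0 0 0 1;0 0 0 0 0 0 1'
```

```text
clock: 13.92
tool_pos: [0.4676, 0.2479, 0.2877]
tcp_rot: [0.999, -0.049, -0.0, 0.0]
force: [-0.4, 0.2, -1.0]
width: 0.0872
grip_force: 0.0
```

```bash
python3 -m handwheel '0.05 0 -0.3 0 0 0 1;0 0 -0.4 0 0 0 1;0 0 -0.4 0 0 0 1;0 0 -0.4 0 0 0 1;0 0 -0.4 0 0 0 1;0 0 -0.25 0 0 0 1;0 0 0 0 0 0 -1;0 0 0 0 0 0 -1;0 0 0 0 0 0 -1;0 0 0 0 0 0 -1;0 0 0 0 0 0 -1;0 0 0 0 0 0 -1;0 0 0 0 0 0 -1' 25
python3 -m handwheel '0 0 0 0 0 0 -1;0 0 0.05 0 0 0 -1;0 0 0.05 0 0 0 -1'
```

```text
clock: 15.55
tool_pos: [0.4705, 0.2484, 0.1809]
tcp_rot: [0.999, -0.049, 0.0, -0.0]
force: [0.4, -0.3, 3.7]
width: 0.0529
grip_force: 24.7
clock: 15.92
tool_pos: [0.4699, 0.248, 0.1852]
tcp_rot: [0.999, -0.049, -0.0, 0.0]
force: [-0.4, 0.1, -0.7]
width: 0.0535
grip_force: 24.2
```

```bash
python3 -m handwheel '0 0 0.3 0 0 0 -1;0 0 0.5 0 0 0 -1;0 0 0.5 0 0 0 -1;0 0 0.4 0 0 0 -1;0 -0.3 0 0 0 0 -1;0 -0.6 0 0 0 0 -1;0 -0.8 0 0 0 0 -1;0 -0.8 0 0 0 0 -1;0 -0.8 0 0 0 0 -1;0 -0.8 0 0 0 0 -1;0 -0.8 0 0 0 0 -1;0 -0.8 0 0 0 0 -1;-0.1 -0.8 0 0 0 0 -1;-0.1 -0.8 0 0 0 0 -1;-0.2 -0.8 0 0 0 0 -1;-0.2 -0.8 0 0 0 0 -1;-0.2 -0.8 0 0 0 0 -1;-0.13 -0.8 0 0 0 0 -1;0 -0.6 0 0 0 0 -1;0 -0.28 0 0 0 0 -1'
python3 -m handwheel '0 0 0 0 0 0 -1;0 0 0 0 0 0 -1'
python3 - <<'E'
from h import *
snap('wrist','w3.png')
E
```

```text
clock: 18.42
tool_pos: [0.4225, -0.3222, 0.2699]
tcp_rot: [0.999, -0.05, -0.001, -0.0]
force: [-0.1, 0.8, -0.6]
width: 0.0529
grip_force: 24.2
clock: 18.68
tool_pos: [0.4235, -0.3202, 0.2704]
tcp_rot: [0.999, -0.049, -0.0, -0.0]
force: [-0.3, -0.2, -0.6]
width: 0.0529
grip_force: 24.2
```

View pics/w3.png

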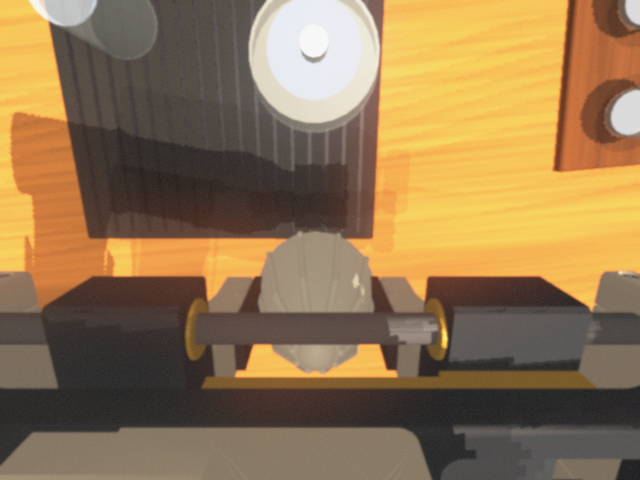

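The cone hangs upright between the fingers. The cover stands upright, just inside the mat's right edge. Checking the near mat edge (row 237) and the knob (314,42) before lowering.

```bash
python3 - <<'E'
from h import *
for p,z in[((87,237),.008),((373,237),.008),((314,40),.112),((52,0),.008)]:print(np.round(ray('wrist',*p,z),4))
E
python3 -m handwheel '0 0 -0.4 0 0 0 -1;0 0 -0.6 0 0 0 -1;0 0 -0.6 0 0 0 -1;0 0 -0.6 0 0 0 -1;0 0 -0.6 0 0 0 -1;0 0 -0.5 0 0 0 -1;0 0 -0.3 0 0 0 -1;0 0 -0.2 0 0 0 -1;0 0 0 0 0 0 -1'
```

```text
[ 0.4058 -0.0281  0.008 ]
[ 0.371 -0.386  0.008]
[ 0.5738 -0.332   0.112 ]
[ 0.6627 -0.0637  0.008 ]
clock: 19.85
tool_pos: [0.4237, -0.3206, 0.0804]
tcp_rot: [0.999, -0.049, -0.0, -0.0]
force: [0.0, -0.0, -0.7]
width: 0.0528
grip_force: 24.2
```

```bash
python3 -m handwheel '0 0 -0.4 0 0 0 -1;0 0 -0.3 0 0 0 -1;0 0 -0.2 0 0 0 -1;0 0 -0.1 0 0 0 -1;0 0 -0.1 0 0 0 -1;0 0 -0.08 0 0 0 -1;0 0 -0.05 0 0 0 -1;0 0 0 0 0 0 -1'
```

```text
clock: 20.85
tool_pos: [0.4237, -0.3208, 0.019]
tcp_rot: [0.999, -0.049, -0.0, -0.0]
force: [-0.2, -0.3, 0.5]
width: 0.0531
grip_force: 24.2
```

```bash
python3 -m handwheel '0 0 -0.03 0 0 0 -1;0 0 -0.02 0 0 0 -1;0 0 0 0 0 0 -1'
```

```text
clock: 21.22
tool_pos: [0.4237, -0.3208, 0.0165]
tcp_rot: [0.999, -0.049, -0.0, -0.0]
force: [0.2, -0.5, -1.3]
width: 0.0529
grip_force: 24.2
```

```bash
python3 -m handwheel '0 0 -0.02 0 0 0 -1;0 0 -0.02 0 0 0 -1;0 0 0 0 0 0 -1'
```

```text
clock: 21.6
tool_pos: [0.4239, -0.3209, 0.0158]
tcp_rot: [0.999, -0.049, 0.0, 0.0]
force: [-4.2, 4.1, 14.0]
width: 0.0529
grip_force: 26.0
```

```bash
python3 -m handwheel '0 0 0 0 0 0 1;0 0 0 0 0 0 1;0 0 0 0 0 0 1;0 0 0 0 0 0 1;0 0 0.2 0 0 0 1;0 0 0.5 0 0 0 1;0 0 0.8 0 0 0 1;0 0 0.8 0 0 0 1;0 0.3 0.8 0 0 0 1;0 0.6 0.6 0 0 0 1;0 0.8 0.6 0 0 0 1;0 0.8 0.6 0 0 0 1;0 0.8 0.6 0 0 0 1;0 0.8 0.6 0 0 0 1;0.1 0.8 0.6 0 0 0 1;0.1 0.8 0 0 0 0 1;0.1 0.8 0 0 0 0 1;0.1 0.8 0 0 0 0 1;0.2 0.8 0 0 0 0 1;0.12 0.8 0 0 0 0 1'
python3 -m handwheel '0 0.8 0 0 0 0 1;0 0.8 0 0 0 0 1;0 0.6 0 0 0 0 1;0 0.4 0 0 0 0 1;0 0.3 0 0 0 0 1;0 0.22 0 0 0 0 1;0 0 0 0 0 0 1;0 0 0 0 0 0 1'
python3 - <<'E'
from h import *
im=snap('wrist','w4.png')
p=proj('wrist',(.470,.2475,.176));print(p,proj('wrist',(.470,.2475,.212)),proj('wrist',(.513,.2475,.176)))
u,v=np.clip(p.astype(int),[140,110],[500,370])
cv2.imwrite('pics/c4.png',cv2.resize(cv2.imread('pics/w4.png')[v-110:v+110,u-140:u+140],(760,597),interpolation=3))
print(u-140,v-110)
E
```

```text
clock: 24.1
tool_pos: [0.4595, 0.1254, 0.3503]
tcp_rot: [0.999, -0.049, 0.0, -0.0]
force: [0.8, 0.9, -0.3]
width: 0.0878
grip_force: 0.0
clock: 25.1
tool_pos: [0.4598, 0.2797, 0.3497]
tcp_rot: [0.999, -0.049, 0.0, 0.0]
force: [0.2, 0.3, -0.9]
width: 0.0878
grip_force: 0.0
[349.14454772 203.2918072 ] [352.98129234 210.91417414] [345.8293159  157.85561347]
209 93
```

View pics/c4.png

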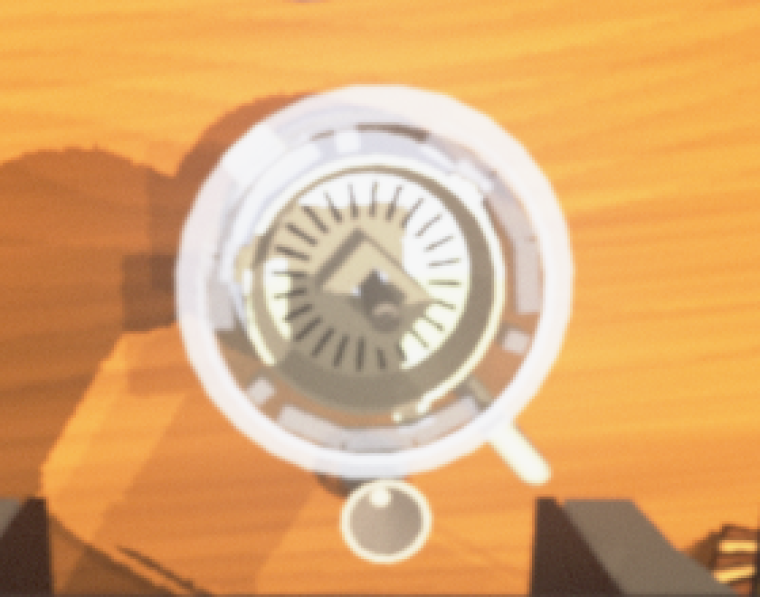

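Top of the post shows corners at crop (360,232), (318,292) and (435,303), centred close to the predicted axis (380,298). The short and long sides match 26 and 34 mm. Computing yaw.

```bash
python3 - <<'E'
from h import *
f=lambda p:ray('wrist',209+p[0]*280/760,93+p[1]*220/597,.176)[:2]
T,L,R=map(f,[(360,232),(318,292),(435,303)])
print(T,L,R,(L+R)/2,'diag',np.linalg.norm(R-L),'short',np.linalg.norm(L-T),'long',np.linalg.norm(R-T))
ang=lambda d:np.degrees(np.arctan2(d[1],d[0]))
print('long',ang(R-T),'short',ang(L-T),'diag',ang(R-L))
s=ctrl.read_state();print(s['joint_positions'])
# overlay
im=cv2.imread('pics/w4.png');big=cv2.resize(im[150:260,280:430],(780,572),interpolation=3)
big=cv2.convertScaleAbs(big,alpha=1.3,beta=-40)
a=ang(R-L)-37.4+0
a=np.radians(a);
print(np.degrees(a))
l=np.array([np.cos(a),np.sin(a)]);k=np.array([-l[1],l[0]])
q=[proj('wrist',[*(np.array([.470,.2475])+i*.017*l+j*.013*k),.176]) for i,j in((1,1),(1,-1),(-1,-1),(-1,1))]
q=((np.array(q)-[280,150])*5.2).astype(int)
cv2.polylines(big,[q],True,(0,0,255),1);cv2.imwrite('pics/c5.png',big)
E
```

```text
[0.49438092 0.25286767] [0.47478476 0.26932991] [0.4667594  0.22826164] [0.47077208 0.24879578] diag 0.04184506272851222 short 0.025593256451073538 long 0.036991961834001406
long -138.30444531075506 short 139.9672324004813 diag -101.05711910536934
[ 9.10849762e-01  7.41717517e-02 -7.95431944e-02  3.69418261e-05
 -1.41690142e+00  5.61383358e-01]
-138.45711910536934
```

View pics/c5.png

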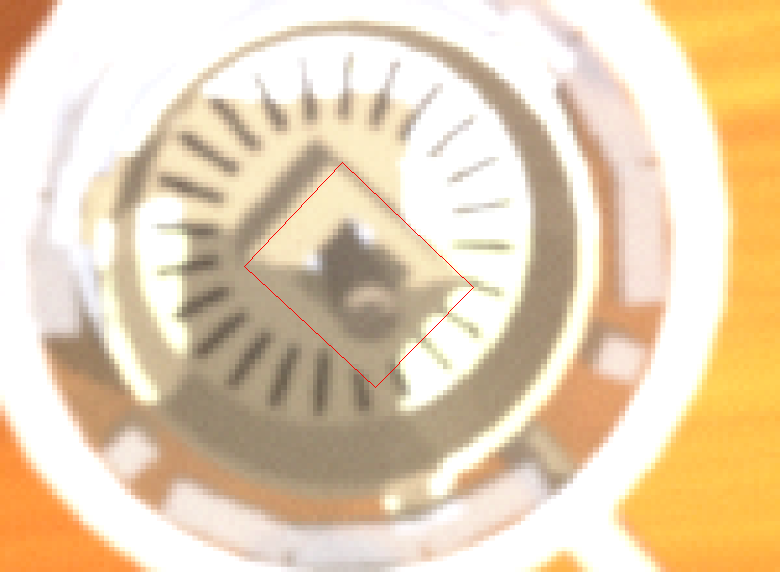

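Overlay fits the post well: short side at -48.5°. I take the half-turned grasp (rotate -133°) to keep the last joint well within range.

```bash
python3 -m handwheel '0.1 -0.3 0 0 0 -0.0568 -0.18;0.11 -0.34 0 0 0 -0.0568 -0.18;0 0 0 0 0 -0.0568 -0.18;0 0 0 0 0 -0.0568 -0.18;0 0 0 0 0 -0.0568 -0.18;0 0 -0.3 0 0 -0.0568 -0.18;0 0 -0.3 0 0 -0.0568 -0.18;0 0 -0.3 0 0 -0.0568 -0.18;0 0 -0.3 0 0 -0.0568 -0.18;0 0 -0.3 0 0 -0.0568 -0.18;0 0 -0.3 0 0 -0.0568 -0.18;0 0 0 0 0 -0.0568 -0.18;0 0 0 0 0 -0.0568 -0.18;0 0 0 0 0 0 -0.18;0 0 0 0 0 0 -0.18'
python3 - <<'E'
from h import *
s=ctrl.read_state();q=s['tcp_rot'];print(np.degrees(2*np.arctan2(q[1],q[0])),s['tool_pos'],s['joint_positions'])
E
```

```text
clock: 27.02
tool_pos: [0.4703, 0.2479, 0.2597]
tcp_rot: [-0.356, 0.935, 0.0, 0.0]
force: [0.7, -0.5, -0.5]
width: 0.0361
grip_force: 0.0
221.67989751824084 [0.47026051 0.24791361 0.25973302] [ 8.54276971e-01  1.00619006e-01 -2.50796495e-01  2.74513033e-06
 -1.21910932e+00 -1.69762280e+00]
```

```bash
python3 -m handwheel '0 0 -0.4 0 0 0 -0.18;0 0 -0.5 0 0 0 -0.18;0 0 -0.4 0 0 0 -0.18;0 0 -0.3 0 0 0 -0.18;0 0 -0.2 0 0 0 -0.18;0 0 -0.2 0 0 0 -0.18;0 0 -0.17 0 0 0 -0.18;0 0 0 0 0 0 -0.18' 20
```

```text
clock: 28.02
tool_pos: [0.47, 0.248, 0.1505]
tcp_rot: [-0.354, 0.935, -0.0, -0.0]
force: [0.3, 0.1, 0.1]
width: 0.0365
grip_force: 0.0
```

```bash
python3 -m handwheel '0 0 0 0 0 0 -1;0 0 0 0 0 0 -1;0 0 0 0 0 0 -1;0 0 0 0 0 0 -1;0 0 0 0 0 0 -1'
python3 -c "
from h import *
s=ctrl.read_state();print(s['wrist_torque'],s['force'])"
```

```text
clock: 28.65
tool_pos: [0.4705, 0.2484, 0.1515]
tcp_rot: [-0.354, 0.935, 0.0, 0.0]
force: [-0.9, -0.1, 3.5]
width: 0.026
grip_force: 19.8
[ 0.16410939  0.06064377 -0.03823771] [-0.91870811 -0.14804414  3.549169  ]
```

```bash
cat > chk.py <<'E'
from h import *
import sys
s=ctrl.read_state();q=s['tcp_rot'];m=s['wrist_torque']
print('YAW',round(np.degrees(2*np.arctan2(q[1],q[0]))%360,1),'M',np.round(m,2),'w',round(s['width'],4),'g',round(s['grip_force'],1))
sys.exit(abs(m[2])>.15 or s['width']>.0275)
E
python3 -m handwheel '0 0 0 0 0 0.015 -1;0 0 0 0 0 0.02 -1;0 0 0 0 0 0.02 -1;0 0 0 0 0 0.02 -1' |grep -E 'force|pos'; python3 chk.py && python3 -m handwheel '0 0 0 0 0 0.02 -1;0 0 0 0 0 0.02 -1;0 0 0 0 0 0.01 -1' >/dev/null; python3 chk.py
```

```text
tool_pos: [0.4706, 0.2484, 0.1515]
force: [-0.1, 0.7, 3.7]
grip_force: 19.8
YAW 235.1 M [ 0.1  -0.08 -0.05] w 0.0263 g 19.8
YAW 244.0 M [ 0.15 -0.06 -0.08] w 0.0261 g 19.8
```

```bash

python3 -m handwheel '0 0 0 0 0 0.008 -1;0 0 0 0 0 0.008 -1' >/dev/null; python3 chk.py &&
python3 -m handwheel '0 0 0 0 0 0.008 -1;0 0 0 0 0 0.008 -1' >/dev/null && python3 chk.py &&
python3 -m handwheel '0 0 0 0 0 0.008 -1;0 0 0 0 0 0.008 -1' >/dev/null && python3 chk.py &&
python3 -m handwheel '0 0 0 0 0 0.008 -1;0 0 0 0 0 0.008 -1' >/dev/null && python3 chk.py &&
python3 -m handwheel '0 0 0 0 0 0.008 -1;0 0 0 0 0 0.008 -1' >/dev/null && python3 chk.py &&
python3 -m handwheel '0 0 0 0 0 0.008 -1;0 0 0 0 0 0.008 -1' >/dev/null && python3 chk.py &&
python3 -m handwheel '0 0 0 0 0 0.008 -1;0 0 0 0 0 0.008 -1' >/dev/null && python3 chk.py &&
python3 -m handwheel '0 0 0 0 0 0.008 -1;0 0 0 0 0 0.008 -1' >/dev/null && python3 chk.py
```

```text
YAW 246.9 M [ 0.09  0.01 -0.03] w 0.0263 g 19.8
YAW 249.8 M [ 0.12 -0.07 -0.04] w 0.0259 g 19.8
YAW 252.7 M [ 0.1  -0.01 -0.02] w 0.0258 g 19.8
YAW 255.5 M [ 0.09 -0.09 -0.06] w 0.0259 g 19.8
YAW 258.4 M [ 0.12 -0.05 -0.04] w 0.0259 g 19.8
YAW 261.3 M [ 0.03 -0.01 -0.07] w 0.0259 g 19.8
YAW 264.2 M [-0.74 -0.5  -0.52] w 0.0258 g 20.1True
```

The stop was met at about 42° of turn. Backing off slightly, then lifting gently.

```bash
python3 -m handwheel '0 0 0 0 0 -0.008 -1;0 0 0 0 0 0 -1' >/dev/null; python3 chk.py && python3 -m handwheel '0 0 0.04 0 0 0 -1;0 0 0.04 0 0 0 -1' && python3 chk.py && python3 -m handwheel '0 0 0.04 0 0 0 -1;0 0 0.04 0 0 0 -1' && python3 chk.py
```

```text
YAW 262.7 M [-0.19 -0.22 -0.06] w 0.0257 g 20.0
clock: 31.78
tool_pos: [0.4698, 0.2479, 0.1546]
tcp_rot: [-0.661, 0.751, 0.0, -0.001]
force: [0.0, -0.7, -1.0]
width: 0.0259
grip_force: 20.0
YAW 262.7 M [ 0.1  -0.17  0.02] w 0.0259 g 20.0
clock: 32.02
tool_pos: [0.4701, 0.2481, 0.159]
tcp_rot: [-0.661, 0.751, 0.0, -0.0]
force: [-0.1, -0.8, -0.3]
width: 0.026
grip_force: 20.0
YAW 262.7 M [ 0.14 -0.04 -0.01] w 0.026 g 20.0
```

```bash
python3 -m handwheel '0 0 0.1 0 0 0 -1;0 0 0.15 0 0 0 -1;0 0 0.2 0 0 0 -1;0 0 0.2 0 0 0 -1' && python3 chk.py && python3 -m handwheel '0 0 0.3 0 0 0 -1;0 0 0.4 0 0 0 -1;0 0 0.4 0 0 0 -1;0 0 0.15 0 0 0 -1;0 -0.24 0 0 0 0 -1;0 -0.6 0 0 0 0 -1;0 -0.6 0 0 0 0.0508 -1;0 -0.6 0 0 0 0.0508 -1;0 -0.6 0 0 0 0.0508 -1;0 -0.6 0 0 0 0.0508 -1;-0.1 -0.6 0 0 0 0.0508 -1;-0.1 -0.6 0 0 0 0.0508 -1;0 -0.6 0 0 0 0.0508 -1;0 -0.6 0 0 0 0.0508 -1;0 -0.6 0 0 0 0.0508 -1;0 -0.6 0 0 0 0.0508 -1;0 -0.6 0 0 0 0 -1;0 -0.6 0 0 0 0 -1;0 -0.6 0 0 0 0 -1;0 0 0 0 0 0 -1'; python3 -m handwheel '0 0 0 0 0 0 -1'; python3 chk.py
python3 - <<'E'
from h import *
snap('top','t6.png');snap('scene','s6.png')
a=cv2.imread('pics/top1.png');a=cv2.imread('pics/t6.png')[130:350,130:550];b=cv2.imread('pics/s6.png')[90:480,100:450]
cv2.imwrite('pics/c6.png',np.hstack([cv2.resize(a,(420,390)),b]))
E
```

```text
clock: 32.52
tool_pos: [0.4703, 0.2483, 0.1925]
tcp_rot: [-0.661, 0.751, 0.0, 0.0]
force: [0.9, -0.5, -0.7]
width: 0.0259
grip_force: 20.0
YAW 262.7 M [ 0.14 -0.07  0.1 ] w 0.0259 g 20.0
clock: 35.02
tool_pos: [0.459, -0.1856, 0.2529]
tcp_rot: [0.999, -0.053, -0.001, 0.0]
force: [-0.4, 0.4, -0.8]
width: 0.0259
grip_force: 20.0
clock: 35.15
tool_pos: [0.4595, -0.184, 0.2534]
tcp_rot: [0.999, -0.052, -0.001, -0.0]
force: [0.1, -0.2, -0.5]
width: 0.0259
grip_force: 20.0
YAW 354.1 M [-0.02 -0.04 -0.02] w 0.0259 g 20.0
```

View pics/c6.png

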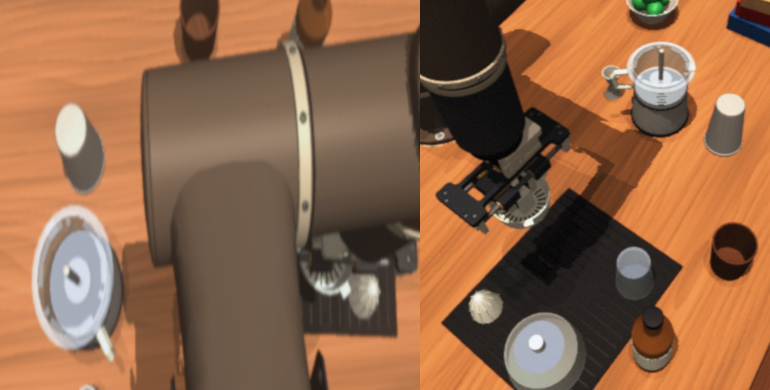

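The sieve is held level, the jug is empty, and the cone and cover stand upright on the mat. Shifting back 30 mm in y and lowering.

```bash
python3 -m handwheel '0.02 0.3 -0.2 0 0 0 -1;0 0.3 -0.4 0 0 0 -1;0 0 -0.6 0 0 0 -1;0 0 -0.6 0 0 0 -1;0 0 -0.6 0 0 0 -1;0 0 -0.6 0 0 0 -1;0 0 -0.4 0 0 0 -1;0 0 -0.3 0 0 0 -1;0 0 -0.2 0 0 0 -1;0 0 -0.1 0 0 0 -1;0 0 -0.1 0 0 0 -1;0 0 -0.1 0 0 0 -1;0 0 -0.1 0 0 0 -1;0 0 0 0 0 0 -1'
```

```text
clock: 37.0
tool_pos: [0.461, -0.1539, 0.0387]
tcp_rot: [0.999, -0.051, -0.0, 0.0]
force: [-0.8, -0.2, -0.8]
width: 0.026
grip_force: 20.0
```

```bash
python3 -m handwheel '0 0 -0.05 0 0 0 -1;0 0 -0.04 0 0 0 -1;0 0 0 0 0 0 -1'|grep -E 'pos|force'; python3 -m handwheel '0 0 -0.02 0 0 0 -1;0 0 0 0 0 0 -1'|grep -E 'pos|force'
```

```text
tool_pos: [0.4611, -0.1538, 0.0344]
force: [0.1, -0.6, -1.2]
grip_force: 20.0
tool_pos: [0.4612, -0.1538, 0.0335]
force: [0.2, -0.1, -0.7]
grip_force: 20.0
```

```bash
python3 -m handwheel '0 0 -0.02 0 0 0 -1;0 0 0 0 0 0 -1'|grep -E 'pos|force';python3 -m handwheel '0 0 -0.015 0 0 0 -1;0 0 0 0 0 0 -1'|grep -E 'pos|force'
```

```text
tool_pos: [0.4612, -0.1538, 0.0325]
force: [-0.2, 0.2, -0.1]
grip_force: 20.0
tool_pos: [0.4613, -0.1538, 0.0324]
force: [-2.1, 0.3, 7.4]
grip_force: 20.0
```

```bash
python3 -m handwheel '0 0 0 0 0 0 -0.2;0 0 0 0 0 0 -0.2;0 0 0 0 0 0 -0.2;0 0 0 0 0 0 -0.2;0 0 0.2 0 0 0 -0.2;0 0 0.4 0 0 0 -0.2;0 0 0.8 0 0 0 -0.2;0 0 1 0 0 0 -0.2;0 0 1 0 0 0 -0.2;0 0.3 1 0 0 0 -0.2;0 0.6 0 0 0 0 -0.2;0 0.8 0 0 0 0 -0.2;0 0.8 0 0 0 0 -0.2;0 0.8 0 0 0 0 -0.2;0 0.6 0 0 0 0 -0.2;0 0.3 0 0 0 0 -0.2;0 0 0 0 0 0 -0.2'
python3 - <<'E'
from h import *
snap('scene','s7.png')
E
```

```text
clock: 40.25
tool_pos: [0.4612, 0.0567, 0.2522]
tcp_rot: [0.999, -0.05, 0.0, -0.0]
force: [0.3, -0.3, 0.4]
width: 0.0351
grip_force: 0.0
```

View pics/s7.png

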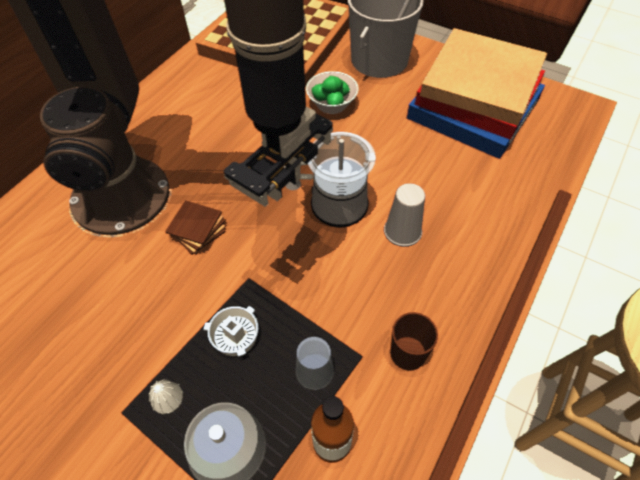

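Sieve (232,331), cone (165,396) and cover (225,443) stand upright on the mat, and the other objects are where they were. The gripper is clear. Handing in.

```bash
python3 -c "
from workcell import ctrl
print(ctrl.job_done())"
```

```text
the job is handed in; nothing more can be done
None
```

The cover, cone and sieve stand upright, side by side on the mat; the jug is on its base, nothing else was moved, and the job was handed in at about 40 s (no verdict was returned).

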